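Stack the rubbing stones on the sloping rack and close the keeper

TASK

Put the three rubbing stones away on the sloping rack, one upon the other: black first, green on it, red on top, each lying flat, lengthwise down the slope and centred across the board, with its end up against the backstop. Set them down gently, without dropping them. Then swing the yellow keeper arm over the stack as far as it goes, let go, and leave the other things where they are.

Things in the scene. Friction and masses are not known exactly. Their poses are not given: they have to be found in the camera images.
- rack_board: board of the fixed rack, 120 mm wide, rising 25 degrees away from the robot; no side walls. Origin: on its rubber mat (160 long, 80 wide), mid-width, at the foot of the backstop's inner face, 34 mm above the bench. x runs up the slope, y across to the left, z square to the board. The backstop (120 wide, 12 thick, 74 high, square to the board) stands at the low end, nearest the robot.
- keeper_pivot (a point): point on the keeper's pivot axis in the board's plane, 190 mm up the slope from the backstop, mid-width. A post 14 mm thick (26 mm at the keeper's hub) stands here square to the board, 106 mm high.
- black_stone: black rubbing stone, box 48 (x) by 150 (y) by 30 (z) mm, about 0.5 kg; origin at the centre of its underside, z up
- green_stone: grey-green rubbing stone, box 46 (x) by 120 (y) by 28 (z) mm, about 0.36 kg; origin at the centre of its underside, z up
- red_stone: brick-red rubbing stone, box 45 (x) by 100 (y) by 26 (z) mm, about 0.27 kg; origin at the centre of its underside, z up
- keeper (a joint): yellow keeper arm, turns about the pivot post (the board's z axis), parallel to the board. 0: parked, pointing to the rack's left; grows as it swings counter-clockwise (from above) down the slope over the stack; 1.7 rad: at its stop, pointing straight at the backstop. At q it points along (cos(1.44+q), sin(1.44+q)) in board x, y. Starts at 0 to 0.4; stiff (0.1 N m), stays where left.
- keeper_knob (a point): middle of the red round knob on the keeper's free end, 115 mm from the pivot axis, 20 to 22 mm thick, 30 mm tall, standing square to the board. Heights over the board's plane: this point 116 mm, knob 101 to 131, yellow arm 94 to 101, pad under it down to 89; the finished stack is 84 high, so the arm passes 5 mm over it.
- wedge: bystander: wooden wedge, 28 x 89 x 22 mm, loose; origin under its centre
- core_bit: bystander: dark core bit standing upright, 46 mm in diameter, 86 mm tall, loose; origin under its centre
- oil_can: bystander: red oil can, 62 mm in diameter, 165 mm tall with its spout, loose; origin under its centre

How it is judged:
On the way, in this order (a step that is already met when the one before it is completed fails the run):
1. black stone flat on the sloping board, end against the backstop, let go (x of black_stone in the frame of rack_board between 0.069 and 0.081 m and y of black_stone in the frame of rack_board between -0.014 and 0.014 m and z of black_stone in the frame of rack_board between -0.006 and 0.006 m and angle between the y axis of black_stone and the x axis of rack_board, either way round below 0.12 rad and angle between the z axis of black_stone and the z axis of rack_board, either way round below 0.08 rad and contact force between the fingers and black_stone below 0.05 N), for 0.2 s.
2. green stone flat on the black one, end against the backstop, let go (x of black_stone in the frame of rack_board between 0.069 and 0.081 m and y of black_stone in the frame of rack_board between -0.014 and 0.014 m and z of black_stone in the frame of rack_board between -0.006 and 0.006 m and angle between the y axis of each of black_stone, green_stone and the x axis of rack_board, either way round below 0.12 rad and angle between the z axis of each of black_stone, green_stone and the z axis of rack_board, either way round below 0.08 rad and x of green_stone in the frame of rack_board between 0.054 and 0.066 m and y of green_stone in the frame of rack_board between -0.014 and 0.014 m and z of green_stone in the frame of rack_board between 0.024 and 0.036 m and contact force between the fingers and green_stone below 0.05 N), for 0.2 s.
3. red stone flat on the green one, end against the backstop, let go (x of black_stone in the frame of rack_board between 0.069 and 0.081 m and y of black_stone in the frame of rack_board between -0.014 and 0.014 m and z of black_stone in the frame of rack_board between -0.006 and 0.006 m and angle between the y axis of each of black_stone, green_stone, red_stone and the x axis of rack_board, either way round below 0.12 rad and angle between the z axis of each of black_stone, green_stone, red_stone and the z axis of rack_board, either way round below 0.08 rad and x of green_stone in the frame of rack_board between 0.054 and 0.066 m and y of green_stone in the frame of rack_board between -0.014 and 0.014 m and z of green_stone in the frame of rack_board between 0.024 and 0.036 m and x of red_stone in the frame of rack_board between 0.044 and 0.056 m and y of red_stone in the frame of rack_board between -0.014 and 0.014 m and z of red_stone in the frame of rack_board between 0.052 and 0.064 m and contact force between the fingers and red_stone below 0.05 N), for 0.2 s.
4. keeper arm swung over the stack to its stop (value of joint keeper above 1.57 rad), for 0.2 s.
At the end, for the whole second after the job is handed in: Black, green, red stones stacked on the slope in this order, each flat (0.08 rad, height within 6 mm), lengthwise (0.12 rad), centred within 14 mm, end within 6 mm of the backstop, released, at rest; keeper arm over them within 0.13 rad of its stop (all of step 3 and value of joint keeper above 1.57 rad and contact force between the fingers and black_stone below 0.05 N and contact force between the fingers and green_stone below 0.05 N and linear speed of each of black_stone, green_stone, red_stone below 0.02 m/s); the robot touches nothing.
It fails at once if a stone is dropped: it moves faster than 0.6 m/s while the fingers do not hold it ((linear speed of black_stone above 0.6 m/s and contact force between the fingers and black_stone below 0.05 N) or (linear speed of green_stone above 0.6 m/s and contact force between the fingers and green_stone below 0.05 N) or (linear speed of red_stone above 0.6 m/s and contact force between the fingers and red_stone below 0.05 N)).
It fails at once if a bystander is moved by more than 30 mm (distance of any of wedge, core_bit, oil_can from where it was at the start of the episode above 0.03 m).
It also fails if it takes over 72 s, if anything falls off the work surface, if the arm or the gripper's body presses on something with over 40 N, if the wrist force passes 120 N, or if a joint passes its speed limit or range.

ROBOT

A 6-joint arm with a two-finger parallel gripper is mounted at the origin on a cart in front of the work surface, level with it; the furniture and walls round the work are solid. World frame = base frame: x ahead of the robot, y to its left, z up, the work surface at z = 0. Lengths are in m, angles in rad, forces in N, time in s.
With the tool pointing down it reaches from about 0.25 to 0.8 m from the base axis. Payload 8.5 kg.
Tool frame: the origin (TCP) lies at the very end of the fingers, on their centre line; the grasp point (between the pads) lies 19 mm behind it; z points along the fingers, y is the line along which they close (so a half turn about z gives the same grasp; the last joint's range is limited). The gripper opens to 85 mm and grips with 20 to 120 N. Pads are 22 mm wide; open, the fingers measure 114 mm over their backs; the gripper's body (76 mm by 85 mm) begins 54 mm behind the grasp point. The pads swing forward as they close: fully open they stand 13 mm farther back than shut.
Start: joints at [1.181, 0.238, -0.013, 1.319, 0, 1.571], TCP at [0.199, 0.486, 0.231] pointing down, gripper open.
Joint ranges: [-2.66, 2.66], [-1.03, 1.9], [-1.14, 1.46], [-1.82, 2.27], [-1.45, 1.34], [-3.14, 3.14]. Speed limits (rad/s): [2.22, 2.22, 2.79, 3.14, 3.14, 3.14].

INTERFACE

Orientations are given as a unit quaternion [w, x, y, z].
In Python, from bench import manip gives the robot as it stands. The module is installed in compiled form; this text tells all that it offers.
- The arm moves only by the shell command python3 -m jog 'ROWS' [FORCE]. ROWS is JSON, a list of rows, each a list of 7 numbers: the finger opening in mm, from 0 to 85.4, then the shift along the tool's x, y, z in mm, then the turn, a rotation vector about the tool's x, y, z in rad. A call has 1 to 20 rows; each row is the pose to reach, as a shift and turn from the pose commanded when the call began, along the tool's axes at that moment; what a row does not reach only later rows make up. A row lasts 1/12 s, in which the tool goes at most 41.7 mm and 7.16 degrees, less where a joint would pass 70% of its speed; a pose out of reach is approached as far as the arm can. A call with a gripper value outside its range is refused whole. The fingers move at their own pace and stop on an object; FORCE is the grip in N (left out, the last holds). Time passes only in rows, so rows that repeat a pose let the fingers close. It gives the time, the measured TCP pose, the force, the opening and the grip force at its end, in the units of the state.
- manip.state(): the state, without advancing time (a new reading comes with each control period).
- manip.snapshot(name): name is "scene" or "side" or "wrist"; returns a dict with "color" (420x560x3 uint8, red, green, blue), "vfov" (degrees; the focal length in pixels is half the picture's height over the tangent of half this angle, whatever the lens; pixels are square), "cx", "cy" (the principal point, pixels), "pose" (4x4, takes a point from camera to world coordinates). Camera axes: x right, y up, looking along -z (the intrinsics and any distortion apply to the point x, -y, -z); pixel columns grow to the right and rows downward; lengths in m; the calibration is good to about 2 mm. A picture is of the moment at which its call begins. There is no depth.
- manip.close_job(): hands the job in; it is judged then, once.
The state is a dict: "t": time; "joint_positions": joint angles; "qd": joint speeds; "joint_torque": joint torques, N m; "tcp_pos": TCP position; "eef_rot": TCP orientation; "force": force on the tool from outside, world axes, zero at the start; "ft_torque": the same for the moment, N m; "width": opening from 0.0 (shut) to 1.0 (fully open); "grasp_force": force on a finger pad.
Only numpy, scipy, OpenCV 4.12 (cv2) and the standard library are available. Lean on these libraries where they do the work, as an engineer would, in place of code of your own. Each camera call takes 0.05 s, during which the arm holds its last target. There are 200 camera calls.

## Working session

There is one attempt and no reset: what is moved stays moved. The work goes in short steps, Python scripts to look and compute and a shell command to move; the robot and the scene stay as the last step left them, time stands still between calls to the robot, and variables do not carry over. Pictures are saved under pics/ and viewed, at most 10 in all, crops included, and the job is handed in when it is done.

```bash
mkdir -p pics
python3 - <<'E'
from bench import manip
import cv2,numpy as np
ims=[]
for n in ["scene","side","wrist"]:
    s=manip.snapshot(n); c=s["color"][:,:,::-1]; cv2.imwrite(f"pics/{n}0.png",c); ims.append(c)
    print(n,s["vfov"],s["cx"],s["cy"],np.round(s["pose"],3).tolist(),[k for k in s])
cv2.imwrite("pics/a.png",cv2.resize(np.hstack(ims[:2]),None,fx=.714,fy=.714))
print(manip.state())
E
```

```text
scene 51.48421666055557 284.9617705182212 213.825790016174 [[0.808, 0.428, -0.404, 0.166], [-0.589, 0.6, -0.541, -0.683], [0.011, 0.675, 0.737, 1.001], [0.0, 0.0, 0.0, 1.0]] ['color', 'vfov', 'cx', 'cy', 'pose']
side 53.7333901729203 281.4428532172732 211.92668839914998 [[0.983, 0.09, -0.16, 0.396], [-0.184, 0.444, -0.877, -1.211], [-0.008, 0.891, 0.453, 0.747], [0.0, 0.0, 0.0, 1.0]] ['color', 'vfov', 'cx', 'cy', 'pose']
wrist 70.57657455697948 279.55801732379626 208.1610879481999 [[0.381, -0.888, -0.259, 0.134], [0.925, 0.365, 0.107, 0.514], [-0.001, -0.28, 0.96, 0.373], [0.0, 0.0, 0.0, 1.0]] ['color', 'vfov', 'cx', 'cy', 'pose']
{'t': 0.15, 'joint_positions': array([ 1.18102462e+00,  2.38617353e-01, -1.40700589e-02,  1.31917837e+00,
        1.80696850e-07,  1.57080088e+00]), 'qd': array([-0.00117398, -0.0028667 ,  0.0033047 , -0.00106861,  0.00174192,
       -0.00079931]), 'joint_torque': array([ 3.10309576e-05, -5.39079201e+01,  3.46598732e+01,  1.44687906e-02,
        5.68466976e-05, -2.95457448e-05]), 'tcp_pos': array([0.19936786, 0.48533036, 0.23083506]), 'eef_rot': array([-1.03639980e-04,  1.93656759e-01,  9.81069199e-01, -5.24588352e-04]), 'force': array([-0.47945335, -0.34209505,  0.10932596]), 'ft_torque': array([-0.02110541,  0.03267433, -0.05623222]), 'grasp_force': 0.0, 'width': 0.9996632649534478}
```

View pics/scene0.png

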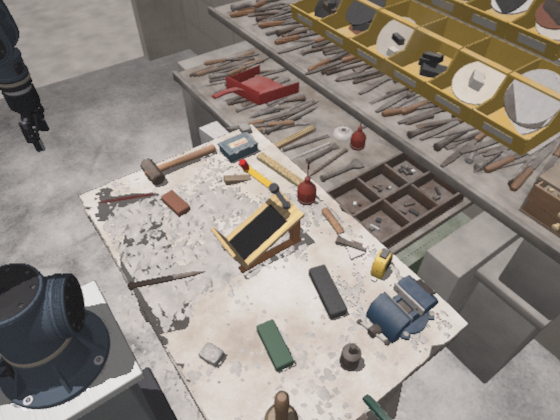

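View pics/side0.png

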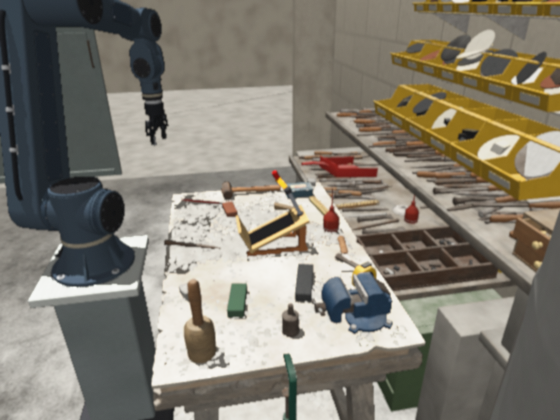

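The scene view shows the black stone at (327,290), green at (274,344), red at (176,203) and the rack with its mat at (258,232). The keeper knob is at (242,163), the post at about (283,195), the oil can at (306,190), the core bit at (351,357) and the wedge at about (237,179).

```bash
cat > h.py <<'E'
from bench import manip
import cv2,numpy as np
from scipy.spatial.transform import Rotation as R
def snap(n,save=None):
    s=manip.snapshot(n)
    if save: cv2.imwrite(f"pics/{save}.png",s["color"][:,:,::-1])
    return s
def ray(s,uv):
    uv=np.atleast_2d(uv).astype(float); f=210/np.tan(np.radians(s["vfov"])/2); P=np.array(s["pose"])
    d=np.c_[(uv[:,0]-s["cx"])/f,-(uv[:,1]-s["cy"])/f,-np.ones(len(uv))]@P[:3,:3].T
    return P[:3,3],d
def onz(s,uv,z):
    o,d=ray(s,uv); return o+d*((z-o[2])/d[:,2])[:,None]
def proj(s,X):
    P=np.array(s["pose"]); f=210/np.tan(np.radians(s["vfov"])/2)
    c=(np.atleast_2d(X)-P[:3,3])@P[:3,:3]; return np.c_[s["cx"]-f*c[:,0]/c[:,2],s["cy"]+f*c[:,1]/c[:,2]]
def tri(s1,u1,s2,u2):
    o1,d1=ray(s1,u1);o2,d2=ray(s2,u2);d1=d1[0];d2=d2[0]
    t=np.linalg.lstsq(np.c_[d1,-d2],o2-o1,rcond=None)[0]
    a=o1+t[0]*d1;b=o2+t[1]*d2; return (a+b)/2,np.linalg.norm(a-b)
def blob(s,cond,near=None,top=False):
    hsv=cv2.cvtColor(s["color"],cv2.COLOR_RGB2HSV); m=cond(hsv).astype(np.uint8)
    m=cv2.morphologyEx(m,cv2.MORPH_OPEN,np.ones((3,3),np.uint8))
    n,l,st,c=cv2.connectedComponentsWithStats(m)
    k=l[near[1],near[0]] if near is not None else 1+np.argmax(st[1:,4])
    if k==0: k=1+np.argmin(np.linalg.norm(c[1:]-near,axis=1))
    cnt=max(cv2.findContours((l==k).astype(np.uint8),cv2.RETR_EXTERNAL,cv2.CHAIN_APPROX_NONE)[0],key=cv2.contourArea)
    return cnt[:,0,:]
E
python3 - <<'E'
from h import *
s=snap("scene");
hsv=cv2.cvtColor(s["color"],cv2.COLOR_RGB2HSV)
for n,p,z in [("black",(327,290),.03),("green",(274,344),.028),("red",(176,203),.026),("can",(306,190),.05),("core",(351,357),.086),("wedge",(237,179),.022),("knob",(242,163),.18),("mat",(258,232),.07)]:
    print(n,hsv[p[1],p[0]],onz(s,p,z).round(3))
cv2.imwrite("pics/crop.png",cv2.resize(s["color"][140:380,95:415,::-1],None,fx=2.5,fy=2.5,interpolation=cv2.INTER_CUBIC))
E
```

```text
black [ 0  3 95] [[ 0.628 -0.252  0.03 ]]
green [ 64  43 125] [[ 0.43  -0.293  0.028]]
red [  8 106 159] [[0.452 0.265 0.026]]
can [  2 147 132] [[0.8   0.059 0.05 ]]
core [ 13  35 132] [[ 0.534 -0.44   0.086]]
wedge [ 15  55 167] [[0.665 0.253 0.022]]
knob [  0 182 219] [[0.632 0.15  0.18 ]]
mat [ 0 10 49] [[ 0.574 -0.011  0.07 ]]
```

View pics/crop.png

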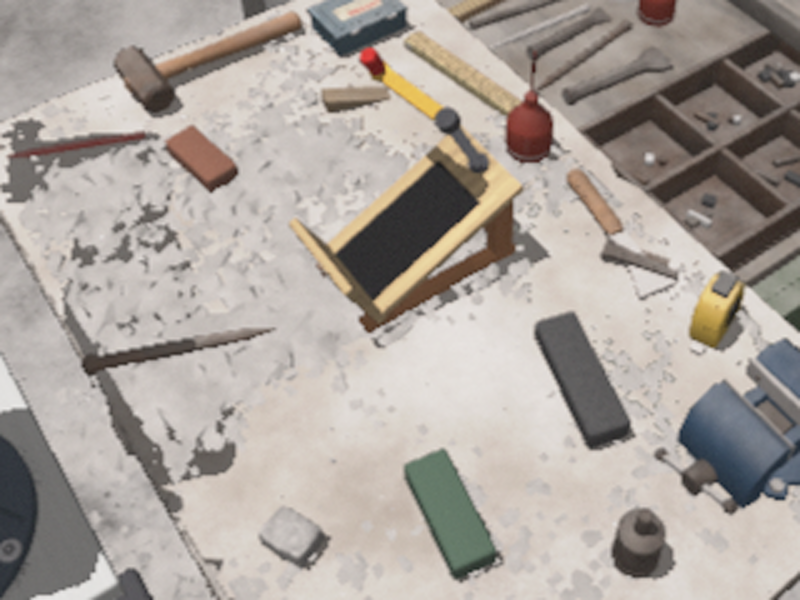

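The crop shows everything clearly: mat corners at crop (435,165), (478,203), (378,293) and the visible lower-left (332,247). Stone tops: black centre (582,377), green (450,510), red (202,154). Knob at (372,60), hub at (447,120).

Run:
```python
from h import *
s=snap("scene")
c=lambda L:np.array(L)/2.5+[95,140]
for n,L,z in [("black",[(537,323),(575,312),(628,430),(590,440)],.03),("green",[(405,463),(443,450),(495,553),(457,570)],.028),("red",[(167,143),(192,127),(236,165),(212,180)],.026)]:
    X=onz(s,c(L),z); e=[np.linalg.norm(X[i]-X[i-1]).round(3) for i in range(4)]
    d=(X[2]+X[3]-X[0]-X[1]) if n!="red" else (X[2]+X[3]-X[0]-X[1]); print(n,X.mean(0).round(3),e,np.degrees(np.arctan2(d[1],d[0])).round(1))
zt=.034+.16*np.sin(np.radians(25))
U=onz(s,c([(435,165),(478,203)]),zt); Lo=onz(s,c([(378,293),(332,247)]),.034)
print(U.round(3),Lo.round(3))
d=U.mean(0)-Lo.mean(0);print(np.linalg.norm(d),np.degrees(np.arctan2(d[1],d[0])))
b=U[0]-U[1];print(np.linalg.norm(b),np.degrees(np.arctan2(-b[0],b[1])))
```

```text
black [ 0.631 -0.251  0.03 ] [np.float64(0.149), np.float64(0.045), np.float64(0.151), np.float64(0.041)] -108.3
green [ 0.433 -0.292  0.028] [np.float64(0.119), np.float64(0.04), np.float64(0.117), np.float64(0.039)] -100.3
red [0.454 0.273 0.026] [np.float64(0.091), np.float64(0.039), np.float64(0.093), np.float64(0.036)] -80.3
[[ 0.639  0.028  0.102]
 [ 0.645 -0.047  0.102]] [[ 0.513 -0.042  0.034]
 [ 0.506  0.044  0.034]]
0.14935549012924973 -4.3735414514375375
0.07530441500510732 4.389539461550164
```

```bash
cat >> h.py <<'E'
def row(pos,Rt):
    """shift mm / turn rad in tool axes from the present pose"""
    st=manip.state(); q=np.array(st["eef_rot"]); R0=R.from_quat(q[[1,2,3,0]])
    d=R0.inv().apply(np.array(pos)-st["tcp_pos"])*1000; w=(R0.inv()*Rt).as_rotvec()
    print("row",d.round(1).tolist(),w.round(3).tolist(),"rows: %.1f lin %.1f rot"%(np.linalg.norm(d)/41.7,np.degrees(np.linalg.norm(w))/7.16),"q",np.round(st["joint_positions"],2).tolist(),"t",round(st["t"],2))
def down(h):
    h=np.radians(h); x=np.array([np.cos(h),np.sin(h),0]); z=np.array([0,0,-1.]); return R.from_matrix(np.c_[x,np.cross(z,x),z])
def board(yaw):
    "board axes to world"; return R.from_euler("z",yaw,degrees=True)*R.from_euler("y",-25,degrees=True)
def place(yaw): # tool x down the slope, tool z into the board
    return board(yaw)*R.from_matrix(np.c_[[-1,0,0],[0,1,0],[0,0,-1]])
E
python3 - <<'E'
from h import *
print(place(0).as_matrix().round(2))
row([.48,0,.30],down(180))
E
```

```text
[[-0.91  0.    0.42]
 [ 0.    1.    0.  ]
 [-0.42  0.   -0.91]]
row [-444.0, -342.4, -68.8] [-0.001, -0.0, -0.39] rows: 13.5 lin 3.1 rot q [1.18, 0.24, -0.01, 1.32, 0.0, 1.57] t 0.25
```

```bash
python3 -m jog '[[85,-444,-342,-69,0,0,-0.39],[85,-444,-342,-69,0,0,-0.39],[85,-444,-342,-69,0,0,-0.39],[85,-444,-342,-69,0,0,-0.39],[85,-444,-342,-69,0,0,-0.39],[85,-444,-342,-69,0,0,-0.39],[85,-444,-342,-69,0,0,-0.39],[85,-444,-342,-69,0,0,-0.39],[85,-444,-342,-69,0,0,-0.39],[85,-444,-342,-69,0,0,-0.39],[85,-444,-342,-69,0,0,-0.39],[85,-444,-342,-69,0,0,-0.39],[85,-444,-342,-69,0,0,-0.39],[85,-444,-342,-69,0,0,-0.39],[85,-444,-342,-69,0,0,-0.39],[85,-444,-342,-69,0,0,-0.39],[85,-444,-342,-69,0,0,-0.39],[85,-444,-342,-69,0,0,-0.39]]'
python3 - <<'E'
from h import *
snap("wrist","w1"); print(manip.state()["joint_positions"].round(2))
E
```

```text
t: 1.75
tcp_pos: [0.4796, 0.0013, 0.3002]
eef_rot: [-0.0, -0.001, 1.0, 0.0]
force: [0.0, 0.4, 0.3]
width: 0.993
grasp_force: 0.0
[0.   0.15 0.04 1.47 0.   0.  ]
```

View pics/w1.png

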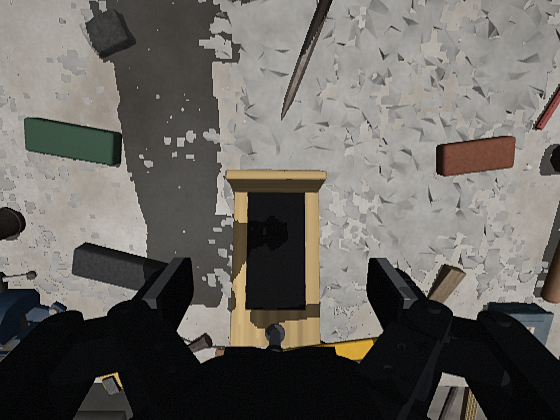

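The wrist view is from above, with +x down in the image and +y to the right. The mat spans about (246..305, 192..309). Green is at (72,141), red at (476,155), and the black stone's end is at (120,268).

Run:
```python
from h import *
s=snap("wrist"); img=s["color"]; g=cv2.cvtColor(img,cv2.COLOR_RGB2GRAY); hsv=cv2.cvtColor(img,cv2.COLOR_RGB2HSV)
dark=(g<75)
L=[];Rr=[]
for v in range(200,300,4):
    r=np.where(dark[v,225:325])[0]+225; r0=275
    l=r0
    while dark[v,l]: l-=1
    q=r0
    while dark[v,q]: q+=1
    L.append((l+.5+.0,v)); Rr.append((q-.5,v))
L=np.array(L);Rr=np.array(Rr)
def bot(u):
    v=250
    while dark[v,u]: v+=1
    return v-.5
def topv(u):
    v=250
    while dark[v,u]: v-=1
    return v+.5
B=[(u,bot(u)) for u in (252,258,295,300)];T=[(u,topv(u)) for u in (252,258,275,295,300)]
print(B,T); 
fl=np.polyfit(L[:,1],L[:,0],1);fr=np.polyfit(Rr[:,1],Rr[:,0],1);vb=np.mean([b[1] for b in B]);vt=np.mean([t[1] for t in T])
print(fl,fr,np.abs(L[:,0]-np.polyval(fl,L[:,1])).max(),np.abs(Rr[:,0]-np.polyval(fr,Rr[:,1])).max())
c=[(np.polyval(f,v),v) for v in(vb,vt) for f in (fl,fr)]
U=onz(s,c[:2],.1016);
n=np.array([-np.sin(np.radians(25)),0,np.cos(np.radians(25))])
o,d=ray(s,c); X=o+d*(((U.mean(0)-o)@n)/(d@n))[:,None]
print(X.round(4)); m=X.reshape(2,2,3).mean(1); print(m, np.linalg.norm(m[0]-m[1]),"yaw",np.degrees(np.arctan2(*(m[0]-m[1])[[1,0]])),"widths",np.linalg.norm(X[1]-X[0]),np.linalg.norm(X[3]-X[2]))
# stones: hull of color blobs
for nme,p,cond,z in [("green",(72,141),lambda h:(h[...,0]>50)&(h[...,0]<90)&(h[...,1]>50),.028),("red",(476,155),lambda h:((h[...,0]<14))&(h[...,1]>70),.026)]:
    print(nme,hsv[p[1],p[0]]); k=blob(s,cond,p); rc=cv2.minAreaRect(onz(s,k,z)[:,:2].astype(np.float32)); print(rc)
```

```text
[(252, 322.5), (258, 310.5), (295, 319.5), (300, 318.5)] [(252, 178.5), (258, 178.5), (275, 178.5), (295, 179.5), (300, 179.5)]
[9.61538462e-04 2.43741538e+02] [-4.84343572e-16  3.04500000e+02] 11.456923076922948 1.1368683772161603e-13
[[ 0.6613 -0.0447  0.1016]
 [ 0.6613  0.0364  0.1016]
 [ 0.4879 -0.0485  0.0207]
 [ 0.4878  0.0387  0.0207]]
[[ 0.66130716 -0.00415733  0.1016    ]
 [ 0.48786868 -0.00493492  0.02072431]] 0.1913697668224337 yaw 0.25687798752698693 widths 0.0810967234814882 0.08722187233454785
green [68 63 81]
((0.43460434675216675, -0.27937325835227966), (0.1291719377040863, 0.046844277530908585), 79.8025131225586)
red [  8 127 114]
((0.45395511388778687, 0.27434444427490234), (0.04529678821563721, 0.1073266863822937), 7.715179920196533)
```

Run:
```python
from h import *
s=snap("wrist"); img=s["color"]; hsv=cv2.cvtColor(img,cv2.COLOR_RGB2HSV)
print("col",hsv[180:200:2,255].tolist(),hsv[298:320:2,255].tolist()); print("row",hsv[260,236:256:2].tolist())
m=((hsv[...,2]<60)&(hsv[...,1]<90)).astype(np.uint8); m[:, :225]=0;m[:,325:]=0;m[330:]=0;m[:175]=0
m=cv2.morphologyEx(m,cv2.MORPH_OPEN,np.ones((9,9)))
k=max(cv2.findContours(m,0,1)[0],key=cv2.contourArea); rc=cv2.minAreaRect(k);print(cv2.boundingRect(k),rc)
```

```text
col [[19, 101, 63], [17, 105, 63], [18, 109, 63], [18, 107, 62], [19, 111, 69], [19, 107, 69], [170, 28, 27], [45, 24, 21], [110, 38, 20], [130, 31, 25]] [[120, 11, 23], [30, 12, 21], [110, 33, 23], [90, 12, 22], [0, 0, 17], [0, 0, 0], [18, 107, 88], [19, 108, 80], [16, 107, 79], [17, 101, 78], [19, 112, 80]]
row [[17, 104, 83], [18, 98, 91], [18, 106, 91], [17, 107, 86], [19, 108, 80], [17, 69, 26], [110, 35, 22], [90, 14, 18], [15, 24, 21], [150, 22, 23]]
(246, 192, 58, 118) ((274.5, 250.5), (117.0, 57.0), 90.0)
```

Run:
```python
from h import *
s=snap("wrist")
c=[(246,309.3),(303.8,309.3),(246.3,191.7),(303.8,191.7)]
U=onz(s,c[:2],.1016);L=onz(s,c[2:],.034); print(U.round(4),L.round(4))
d=U.mean(0)-L.mean(0); print(np.linalg.norm(d),np.degrees(np.arctan2(d[1],d[0])),U.mean(0),L.mean(0))
hsv=cv2.cvtColor(s["color"],cv2.COLOR_RGB2HSV);print(hsv[[262,268,285],[120,120,110]])
for n,p,lo in [("green",(72,141),.9),("red",(476,155),.9)]:
    print(n,[hsv[v,p[0]].tolist() for v in range(p[1]-25,p[1]+26,4)])
```

```text
[[ 0.6486 -0.0417  0.1016]
 [ 0.6485  0.0352  0.1016]] [[ 0.504  -0.0442  0.034 ]
 [ 0.5039  0.037   0.034 ]]
0.15962213838961184 0.13931336522863144 [ 0.64855406 -0.00324748  0.1016    ] [ 0.50395343 -0.00359907  0.034     ]
[[120   4  62]
 [ 10  12  63]
 [ 13  11 164]]
green [[18, 28, 155], [16, 28, 157], [69, 102, 25], [69, 65, 82], [68, 69, 81], [70, 70, 80], [68, 63, 81], [67, 65, 82], [68, 60, 81], [69, 66, 81], [68, 66, 77], [15, 21, 172], [16, 23, 165]]
red [[24, 9, 148], [24, 9, 147], [17, 15, 120], [8, 129, 103], [8, 134, 110], [8, 131, 111], [9, 136, 111], [9, 125, 114], [8, 127, 114], [8, 129, 105], [8, 132, 106], [30, 5, 165], [10, 9, 168]]
```

The rack origin is (0.504,-0.0035,0.034) with yaw about 0°, and the mat length comes out at 159.6 mm as expected. Next I hover over the black stone.

Run:
```python
from h import *
row([.631,-.251,.20],down(251.7))
```

```text
row [-150.7, -252.7, 100.5] [-0.0, 0.0, -1.25] rows: 7.5 lin 10.0 rot q [0.0, 0.15, 0.04, 1.47, -0.0, 0.0] t 1.95
```

```bash
python3 -m jog '[[85,-151,-253,100,0,0,-1.25],[85,-151,-253,100,0,0,-1.25],[85,-151,-253,100,0,0,-1.25],[85,-151,-253,100,0,0,-1.25],[85,-151,-253,100,0,0,-1.25],[85,-151,-253,100,0,0,-1.25],[85,-151,-253,100,0,0,-1.25],[85,-151,-253,100,0,0,-1.25],[85,-151,-253,100,0,0,-1.25],[85,-151,-253,100,0,0,-1.25],[85,-151,-253,100,0,0,-1.25],[85,-151,-253,100,0,0,-1.25],[85,-151,-253,100,0,0,-1.25],[85,-151,-253,100,0,0,-1.25]]'
python3 - <<'E'
from h import *
s=snap("wrist","w2"); 
k=blob(s,lambda h:(h[...,2]<95)&(h[...,1]<60),(280,170)); rc=cv2.minAreaRect(onz(s,k,.03)[:,:2].astype(np.float32)); print(rc,cv2.boundingRect(k))
hsv=cv2.cvtColor(s["color"],cv2.COLOR_RGB2HSV);print(hsv[60:300:12,280].tolist(),hsv[170,220:340:8].tolist())
E
```

```text
t: 3.12
tcp_pos: [0.6314, -0.2519, 0.2008]
eef_rot: [0.0, -0.584, 0.812, -0.0]
force: [-0.4, -0.3, -0.4]
width: 0.998
grasp_force: 0.0
((0.5031101703643799, -0.21694742143154144), (0.2493024468421936, 0.3770960867404938), 71.94237518310547) (224, 53, 336, 233)
[[13, 10, 183], [25, 8, 191], [12, 15, 86], [11, 23, 87], [19, 25, 82], [20, 17, 90], [90, 23, 33], [60, 9, 29], [0, 0, 33], [0, 0, 27], [60, 9, 28], [105, 7, 72], [0, 0, 73], [105, 15, 70], [105, 8, 66], [150, 4, 69], [105, 8, 67], [16, 19, 201], [17, 18, 199], [14, 14, 200]] [[25, 11, 137], [20, 14, 110], [17, 15, 123], [19, 26, 78], [15, 8, 193], [15, 16, 32], [60, 9, 28], [105, 18, 29], [150, 9, 28], [105, 17, 30], [17, 18, 99], [20, 17, 90], [17, 19, 94], [6, 13, 95], [23, 23, 90]]
```

View pics/w2.png

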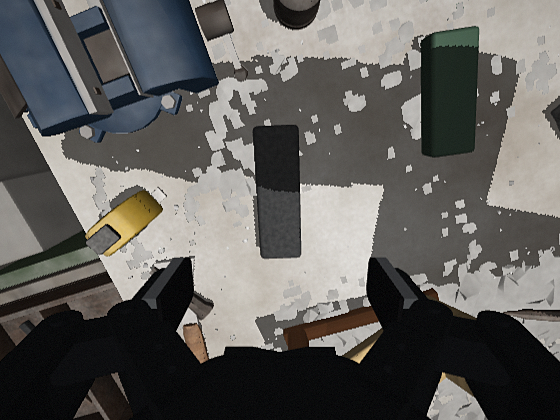

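The view shows the black stone with top edge at v=126, bottom edge at v=257, right edge at u=298–300 and left edge at u=254–260.

Run:
```python
from h import *
s=snap("wrist")
X=onz(s,[(255,126),(298.5,126),(300,257),(259,257)],.03)[:,:2]; print(X.round(4))
print(np.linalg.norm(np.diff(X,axis=0),axis=1)); d=X[2]-X[1];print("right",np.degrees(np.arctan2(d[1],d[0])));d=X[3]-X[0];print("left",np.degrees(np.arctan2(d[1],d[0])))
c=X.mean(0);print(c)
row([c[0],c[1],.010],down(251.7))
```

```text
[[ 0.6342 -0.3221]
 [ 0.5923 -0.3081]
 [ 0.6344 -0.1685]
 [ 0.6793 -0.1835]]
[0.04423973 0.14586892 0.04734668]
right 73.21454218166738
left 71.99409512816763
[ 0.63504193 -0.24554677]
row [-7.4, -1.4, 190.7] [-0.0, -0.0, -0.002] rows: 4.6 lin 0.0 rot q [-0.38, 0.52, 0.34, 1.39, -0.0, -1.63] t 3.22
```

```bash
python3 -m jog '[[66,-7,-1,40,0,0,-0.01],[66,-7,-1,80,0,0,-0.01],[66,-7,-1,120,0,0,-0.01],[66,-7,-1,150,0,0,-0.01],[66,-7,-1,175,0,0,-0.01],[66,-7,-1,190,0,0,-0.01],[66,-7,-1,197,0,0,-0.01],[66,-7,-1,197,0,0,-0.01],[40,-7,-1,197,0,0,-0.01],[40,-7,-1,197,0,0,-0.01],[40,-7,-1,197,0,0,-0.01],[40,-7,-1,197,0,0,-0.01],[40,-7,-1,197,0,0,-0.01],[40,-7,-1,197,0,0,-0.01]]' 70; python3 -m jog '[[40,0,0,-30,0,0,0],[40,0,0,-70,0,0,0],[40,0,0,-110,0,0,0],[40,0,0,-150,0,0,0],[40,0,0,-190,0,0,0],[40,0,0,-230,0,0,0],[40,0,0,-230,0,0,0]]'
python3 - <<'E'
from h import *
O=np.array([.504,-.0035,.034]);
p=O+board(0).apply([.078,0,.06]); print(p); row(p,place(0))
s=snap("wrist","w3")
E
```

```text
t: 4.38
tcp_pos: [0.6354, -0.2465, 0.0052]
eef_rot: [0.001, -0.589, 0.808, -0.001]
force: [-0.3, 0.9, 6.7]
width: 0.549
grasp_force: 74.3
t: 4.97
tcp_pos: [0.6368, -0.2471, 0.2427]
eef_rot: [0.003, -0.589, 0.808, -0.005]
force: [0.6, -0.2, -3.1]
width: 0.55
grasp_force: 74.2
[ 0.54933491 -0.0035      0.12134269]
row [-205.3, 159.2, 119.2] [0.264, -0.37, 1.241] rows: 6.9 lin 10.6 rot q [-0.37, 0.51, 0.43, 1.48, -0.0, -1.63] t 4.97
```

Run:
```python
from h import *
O=np.array([.504,-.0035,.034])
row([.50,-.2,.27],place(0))
row(O+board(0).apply([.085,0,.13]),place(0))
s=snap("wrist"); hsv=cv2.cvtColor(s["color"],cv2.COLOR_RGB2HSV)
```

```text
row [-2.9, 143.7, -32.7] [0.267, -0.372, 1.24] rows: 3.5 lin 10.6 rot q [-0.37, 0.51, 0.43, 1.48, -0.0, -1.63] t 5.02
row [-198.1, 179.7, 49.1] [0.267, -0.372, 1.24] rows: 6.5 lin 10.6 rot q [-0.37, 0.51, 0.43, 1.48, -0.0, -1.63] t 5.02
```

View pics/w3.png

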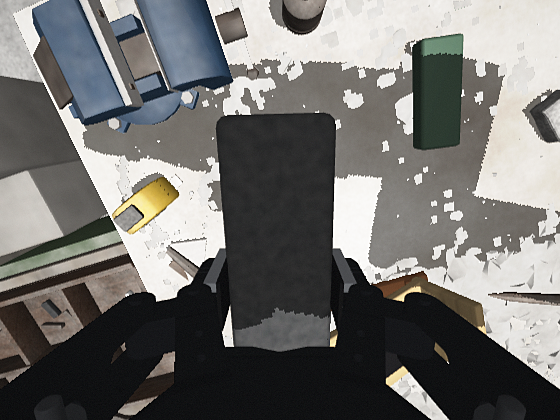

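The stone sits straight between the fingers, with its near end at v=114.

```bash
python3 - <<'E'
from h import *
s=snap("wrist"); st=manip.state(); q=st["eef_rot"]; R0=R.from_quat(np.array(q)[[1,2,3,0]])
X=onz(s,[(220,116),(333,116)],st["tcp_pos"][2]+.025); print(R0.inv().apply(X-st["tcp_pos"]))
E
python3 -m jog '[[40,0,24,-5,0.044,-0.062,0.207],[40,0,48,-11,0.089,-0.124,0.413],[40,-1,72,-16,0.134,-0.186,0.62],[40,-1,96,-22,0.178,-0.248,0.827],[40,-2,120,-27,0.222,-0.31,1.033],[40,-3,144,-33,0.267,-0.372,1.24],[40,-3,144,-33,0.267,-0.372,1.24],[40,-3,144,-33,0.267,-0.372,1.24],[40,-3,144,-33,0.267,-0.372,1.24],[40,-3,144,-33,0.267,-0.372,1.24],[40,-3,144,-33,0.267,-0.372,1.24],[40,-3,144,-33,0.267,-0.372,1.24]]'
python3 - <<'E'
from h import *
O=np.array([.504,-.0035,.034])
row(O+board(0).apply([.088,0,.12]),place(0))
row(O+board(0).apply([.088,0,.02]),place(0))
E
```

```text
[[ 0.07215959 -0.02377524 -0.02499778]
 [ 0.07212937  0.01973813 -0.02498406]]
t: 6.12
tcp_pos: [0.4956, -0.198, 0.2633]
eef_rot: [0.211, 0.002, 0.978, 0.003]
force: [-0.1, 0.5, -4.6]
width: 0.549
grasp_force: 74.5
row [1.2, 194.1, 92.2] [0.004, -0.012, -0.005] rows: 5.2 lin 0.1 rot q [-0.5, -0.03, -0.34, 0.89, 0.2, -0.45] t 6.12
row [0.1, 193.7, 192.2] [0.004, -0.012, -0.005] rows: 6.5 lin 0.1 rot q [-0.5, -0.03, -0.34, 0.89, 0.2, -0.45] t 6.12
```

```bash
python3 -m jog '[[40,0,40,18,0,-0.01,0],[40,0,80,36,0,-0.01,0],[40,0,120,54,0,-0.01,0],[40,1,155,72,0,-0.01,0],[40,1,180,85,0,-0.01,0],[40,1,194,92,0,-0.01,0],[40,1,194,110,0,-0.01,0],[40,1,194,140,0,-0.01,0],[40,1,194,165,0,-0.01,0],[40,1,194,182,0,-0.01,0],[40,1,194,192,0,-0.01,0],[40,1,194,192,0,-0.01,0],[40,1,194,192,0,-0.01,0]]'
cat >> h.py <<'E'
O=np.array([.504,-.0035,.034])
def inb():
    st=manip.state(); q=np.array(st["eef_rot"]); p=board(0).inv().apply(st["tcp_pos"]-O)
    print("tcp in board mm",(p*1000).round(1),"tilt err",(place(0).inv()*R.from_quat(q[[1,2,3,0]])).as_rotvec().round(3),"F board",board(0).inv().apply(st["force"]).round(1),"t",round(st["t"],2))
E
python3 -c "from h import *; inb()"
```

```text
t: 7.2
tcp_pos: [0.5762, -0.0047, 0.0907]
eef_rot: [0.216, -0.0, 0.976, 0.001]
force: [-0.3, 1.1, -5.5]
width: 0.549
grasp_force: 74.5
tcp in board mm [89.4 -1.2 20.9] tilt err [-0.003  0.001 -0.   ] F board [-2.5  1.1 -4.8] t 7.2
```

```bash
python3 -m jog '[[40,0,1,5,0,0,0],[40,0,1,10,0,0,0],[40,3,1,13,0,0,0],[40,7,1,13,0,0,0],[40,10,1,13,0,0,0],[40,10,1,14,0,0,0],[40,10,1,15,0,0,0],[40,10,1,15,0,0,0]]'; python3 -c "from h import *; inb()"
```

```text
t: 7.87
tcp_pos: [0.5745, -0.0036, 0.0742]
eef_rot: [0.218, 0.0, 0.976, 0.002]
force: [-0.0, 0.6, -3.8]
width: 0.547
grasp_force: 74.7
tcp in board mm [80.9 -0.1  6.6] tilt err [-0.003 -0.003  0.001] F board [-1.6  0.6 -3.4] t 7.87
```

```bash
python3 -m jog '[[40,2,0,1,0,0,0],[40,4,0,1,0,0,0],[40,5,0,1.5,0,0,0],[40,5,0,1.5,0,0,0],[40,5,0,1.5,0,0,0]]'; python3 -c "from h import *; inb()"
```

```text
t: 8.28
tcp_pos: [0.5709, -0.0036, 0.0712]
eef_rot: [0.218, 0.0, 0.976, 0.002]
force: [-2.6, 0.2, 3.9]
width: 0.547
grasp_force: 75.6
tcp in board mm [76.4 -0.1  5.5] tilt err [-0.003 -0.004  0.001] F board [-0.7  0.2  4.6] t 8.28
```

```bash
python3 -m jog '[[40,1,0,0,0,0,0],[40,2,0,0,0,0,0],[40,3,0,0,0,0,0],[40,3,0,0,0,0,0]]'; python3 -c "from h import *; inb()"
```

```text
t: 8.62
tcp_pos: [0.5692, -0.0037, 0.0705]
eef_rot: [0.219, 0.0, 0.976, 0.002]
force: [3.1, -0.3, 5.0]
width: 0.548
grasp_force: 75.5
tcp in board mm [74.5 -0.2  5.5] tilt err [-0.003 -0.005  0.001] F board [ 5.  -0.3  3.2] t 8.62
```

```bash
python3 -m jog '[[40,1,0,0,0,0,0],[40,2,0,0,0,0,0],[40,2,0,0,0,0,0]]'
python3 - <<'E'
from h import *
inb(); s=snap("wrist","w4")
E
```

```text
t: 8.87
tcp_pos: [0.5691, -0.0037, 0.0706]
eef_rot: [0.221, 0.0, 0.975, 0.001]
force: [9.3, -0.2, 4.0]
width: 0.551
grasp_force: 75.0
tcp in board mm [74.5 -0.2  5.6] tilt err [-0.003 -0.008  0.001] F board [10.1 -0.2 -0.3] t 8.87
```

View pics/w4.png

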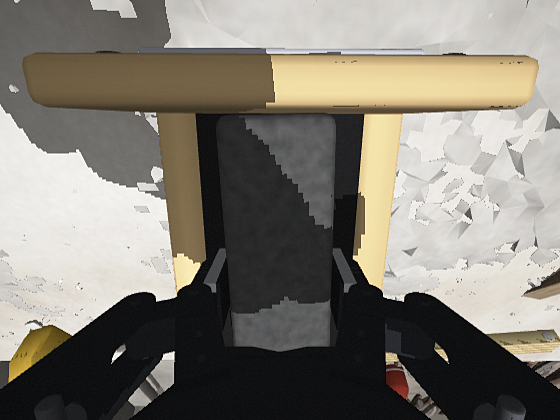

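The stone is against the backstop: the motion stopped at x=74.5 mm, the force rose to 10 N, and it is centred on the mat. Release and retreat.

```bash
python3 -m jog '[[56,-1,0,0,0,0,0],[66,-1,0,0,0,0,0],[66,-1,0,0,0,0,0],[66,-1,0,0,0,0,0],[66,-1,0,-10,0,0,0],[66,-1,0,-40,0,0,0],[66,-1,0,-80,0,0,0],[66,-1,0,-120,0,0,0],[66,-1,0,-150,0,0,0],[66,-1,0,-150,0,0,0]]'
python3 - <<'E'
from h import *
inb(); s=snap("wrist","w5"); X=s
# end of stone & post in the image
k=blob(s,lambda h:(h[...,2]<110)&(h[...,1]<40),(280,200)); 
row([.4345,-.285,.20],down(259.8))
print(manip.state()["joint_positions"].round(2))
E
```

```text
t: 9.75
tcp_pos: [0.5036, -0.0041, 0.2104]
eef_rot: [0.221, 0.0, 0.975, 0.002]
force: [2.0, 0.2, 0.6]
width: 0.771
grasp_force: 0.0
tcp in board mm [ 74.2  -0.6 160.1] tilt err [-0.003 -0.01   0.001] F board [ 2.   0.2 -0.3] t 9.75
row [65.7, -280.9, -23.4] [-0.306, 0.372, -1.368] rows: 6.9 lin 11.6 rot q [-0.01, -0.09, -0.56, 0.66, 0.01, -0.01] t 9.8
[-0.01 -0.09 -0.56  0.66  0.01 -0.01]
```

View pics/w5.png

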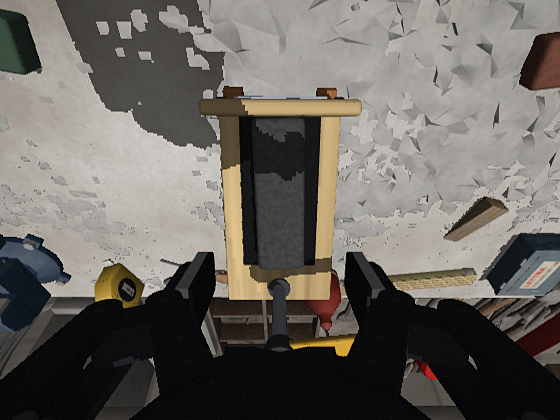

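The black stone lies in place, centred on the mat (u 254–304 against mat 242–319) with its end at the backstop. Now the green stone.

```bash
python3 -m jog '[[66,66,-281,-23,-0.306,0.372,-1.368],[66,66,-281,-23,-0.306,0.372,-1.368],[66,66,-281,-23,-0.306,0.372,-1.368],[66,66,-281,-23,-0.306,0.372,-1.368],[66,66,-281,-23,-0.306,0.372,-1.368],[66,66,-281,-23,-0.306,0.372,-1.368],[66,66,-281,-23,-0.306,0.372,-1.368],[66,66,-281,-23,-0.306,0.372,-1.368],[66,66,-281,-23,-0.306,0.372,-1.368],[66,66,-281,-23,-0.306,0.372,-1.368],[66,66,-281,-23,-0.306,0.372,-1.368],[66,66,-281,-23,-0.306,0.372,-1.368],[66,66,-281,-23,-0.306,0.372,-1.368],[66,66,-281,-23,-0.306,0.372,-1.368],[66,66,-281,-23,-0.306,0.372,-1.368]]'
python3 - <<'E'
from h import *
s=snap("wrist","w6")
k=blob(s,lambda h:(h[...,0]>50)&(h[...,0]<90)&(h[...,1]>50),(280,190)); print(cv2.boundingRect(k))
rc=cv2.minAreaRect(k);print(rc); b=cv2.boxPoints(rc); print(b)
rc=cv2.minAreaRect(onz(s,k,.028)[:,:2].astype(np.float32)); print(rc)
row([rc[0][0],rc[0][1],.003],down(259.8))
E
```

```text
t: 11.05
tcp_pos: [0.4338, -0.2845, 0.195]
eef_rot: [-0.002, -0.64, 0.768, 0.003]
force: [-0.0, 0.4, -0.3]
width: 0.773
grasp_force: 0.0
(255, 130, 44, 108)
((276.5, 183.5), (107.0, 43.0), 90.0)
[[255. 130.]
 [298. 130.]
 [298. 237.]
 [255. 237.]]
((0.4350721538066864, -0.2886562645435333), (0.11576806753873825, 0.04475695639848709), 79.60491180419922)
row [3.7, -3.5, 192.4] [0.007, 0.0, -0.004] rows: 4.6 lin 0.1 rot q [-0.58, 0.25, -0.09, 1.24, -0.0, -1.97] t 11.1
```

```bash
python3 -m jog '[[66,4,-3,40,0.007,0,0],[66,4,-3,80,0.007,0,0],[66,4,-3,120,0.007,0,0],[66,4,-3,150,0.007,0,0],[66,4,-3,175,0.007,0,0],[66,4,-3,188,0.007,0,0],[66,4,-3,191,0.007,0,0],[66,4,-3,191,0.007,0,0],[36,4,-3,191,0.007,0,0],[36,4,-3,191,0.007,0,0],[36,4,-3,191,0.007,0,0],[36,4,-3,191,0.007,0,0],[36,4,-3,191,0.007,0,0],[36,4,-3,191,0.007,0,0]]' 70; python3 -m jog '[[36,0,0,-30,0,0,0],[36,0,0,-70,0,0,0],[36,0,0,-110,0,0,0],[36,0,0,-150,0,0,0],[36,0,0,-190,0,0,0],[36,0,0,-230,0,0,0],[36,0,0,-260,0,0,0],[36,0,0,-260,0,0,0]]'
python3 - <<'E'
from h import *
s=snap("wrist"); st=manip.state(); q=st["eef_rot"]; R0=R.from_quat(np.array(q)[[1,2,3,0]])
k=blob(s,lambda h:(h[...,0]>50)&(h[...,0]<90)&(h[...,1]>45),(280,220)); print(cv2.boundingRect(k)); v=k[:,1].min()
X=onz(s,[(280,v)],st["tcp_pos"][2]-.005+.028); print(R0.inv().apply(X-st["tcp_pos"]))
row([.46,-.2,.28],place(0))
row(O+board(0).apply([.075,0,.13]),place(0))
E
```

```text
t: 12.27
tcp_pos: [0.4356, -0.2902, 0.0071]
eef_rot: [0.0, -0.641, 0.767, -0.002]
force: [-1.1, -0.3, 8.1]
width: 0.525
grasp_force: 72.9
t: 12.93
tcp_pos: [0.4365, -0.2904, 0.2726]
eef_rot: [0.002, -0.641, 0.767, -0.006]
force: [-0.1, -0.4, -3.6]
width: 0.52
grasp_force: 73.9
(226, 150, 108, 202)
[[ 0.05916227 -0.0005792  -0.02276224]]
row [-92.8, -7.9, -11.0] [0.294, -0.361, 1.37] rows: 2.2 lin 11.6 rot q [-0.59, 0.22, 0.06, 1.4, -0.0, -1.98] t 12.98
row [-296.7, -28.3, 84.8] [0.294, -0.361, 1.37] rows: 7.4 lin 11.6 rot q [-0.59, 0.22, 0.06, 1.4, -0.0, -1.98] t 12.98
```

```bash
python3 -m jog '[[36,-93,-8,-11,0.294,-0.361,1.37],[36,-93,-8,-11,0.294,-0.361,1.37],[36,-93,-8,-11,0.294,-0.361,1.37],[36,-93,-8,-11,0.294,-0.361,1.37],[36,-93,-8,-11,0.294,-0.361,1.37],[36,-93,-8,-11,0.294,-0.361,1.37],[36,-93,-8,-11,0.294,-0.361,1.37],[36,-93,-8,-11,0.294,-0.361,1.37],[36,-93,-8,-11,0.294,-0.361,1.37],[36,-93,-8,-11,0.294,-0.361,1.37],[36,-93,-8,-11,0.294,-0.361,1.37],[36,-93,-8,-11,0.294,-0.361,1.37],[36,-93,-8,-11,0.294,-0.361,1.37],[36,-93,-8,-11,0.294,-0.361,1.37]]'
python3 - <<'E'
from h import *
inb(); row(O+board(0).apply([.072,0,.13]),place(0)); row(O+board(0).apply([.072,0,.05]),place(0))
E
```

```text
t: 14.15
tcp_pos: [0.458, -0.1985, 0.2753]
eef_rot: [0.213, -0.001, 0.977, 0.002]
force: [1.0, 0.1, -4.4]
width: 0.521
grasp_force: 73.7
tcp in board mm [  60.3 -195.   238.2] tilt err [-0.005  0.008 -0.001] F board [-1.   0.1 -4.4] t 14.15
row [-12.8, 194.4, 109.0] [0.005, -0.008, 0.001] rows: 5.4 lin 0.1 rot q [-0.54, -0.09, -0.36, 0.93, 0.22, -0.5] t 14.15
row [-13.4, 194.1, 189.0] [0.005, -0.008, 0.001] rows: 6.5 lin 0.1 rot q [-0.54, -0.09, -0.36, 0.93, 0.22, -0.5] t 14.15
```

```bash
python3 -m jog '[[36,-13,40,18,0,-0.008,0],[36,-13,80,36,0,-0.008,0],[36,-13,120,60,0,-0.008,0],[36,-13,155,80,0,-0.008,0],[36,-13,185,100,0,-0.008,0],[36,-13,195,109,0,-0.008,0],[36,-13,195,130,0,-0.008,0],[36,-13,195,155,0,-0.008,0],[36,-13,195,175,0,-0.008,0],[36,-13,195,187,0,-0.008,0],[36,-13,195,191,0,-0.008,0],[36,-13,195,191,0,-0.008,0],[36,-13,195,191,0,-0.008,0]]'
python3 -c "from h import *; inb()"
```

```text
t: 15.23
tcp_pos: [0.5504, -0.0034, 0.109]
eef_rot: [0.217, -0.0, 0.976, 0.002]
force: [-0.3, 0.7, -1.9]
width: 0.525
grasp_force: 73.7
tcp in board mm [73.7  0.1 48.4] tilt err [-0.004 -0.001  0.   ] F board [-1.1  0.7 -1.6] t 15.23
```

```bash
python3 -m jog '[[36,2,0,4,0,0,0],[36,4,0,8,0,0,0],[36,6,0,9,0,0,0],[36,8,0,10,0,0,0],[36,9,0,11,0,0,0],[36,9,0,11,0,0,0]]'; python3 -c "from h import *; inb()"
```

```text
t: 15.73
tcp_pos: [0.5465, -0.0034, 0.0952]
eef_rot: [0.217, 0.0, 0.976, 0.002]
force: [-1.2, 0.2, -1.5]
width: 0.524
grasp_force: 74.0
tcp in board mm [64.4  0.1 37.6] tilt err [-0.004 -0.002  0.001] F board [-1.7  0.2 -0.9] t 15.73
```

```bash
python3 -m jog '[[36,1,0,1,0,0,0],[36,2,0,1,0,0,0],[36,3,0,1,0,0,0],[36,4,0,1,0,0,0],[36,4,0,1,0,0,0]]'; python3 -c "from h import *; inb()"
```

```text
t: 16.15
tcp_pos: [0.5462, -0.0033, 0.0951]
eef_rot: [0.22, 0.0, 0.975, 0.002]
force: [0.6, 0.8, 6.2]
width: 0.522
grasp_force: 74.9
tcp in board mm [64.   0.2 37.5] tilt err [-0.004 -0.008  0.001] F board [3.1 0.8 5.3] t 16.15
```

```bash
python3 -m jog '[[36,0,0,-1,0,0,0],[36,1,0,-1,0,0,0],[36,2,0,-1,0,0,0],[36,2,0,-1,0,0,0]]'; python3 -c "from h import *; inb()"
```

```text
t: 16.48
tcp_pos: [0.5414, -0.0033, 0.0928]
eef_rot: [0.218, 0.0, 0.976, 0.002]
force: [-1.9, 1.6, 1.4]
width: 0.522
grasp_force: 74.5
tcp in board mm [58.8  0.2 37.5] tilt err [-0.004 -0.002  0.001] F board [-1.2  1.6  2.1] t 16.48
```

```bash
python3 -m jog '[[36,1,0,0,0,0,0],[36,2,0,0,0,0,0],[36,2,0,0,0,0,0]]'; python3 -c "from h import *; inb()"
```

```text
t: 16.73
tcp_pos: [0.5406, -0.0034, 0.0926]
eef_rot: [0.218, 0.0, 0.976, 0.002]
force: [4.2, 0.1, 0.5]
width: 0.524
grasp_force: 74.1
tcp in board mm [57.9  0.1 37.6] tilt err [-0.004 -0.004  0.001] F board [ 4.   0.1 -1.3] t 16.73
```

```bash
python3 -m jog '[[36,1,0,0,0,0,0],[36,2,0,0,0,0,0],[36,2,0,0,0,0,0]]'; python3 -c "from h import *; inb()"
```

```text
t: 16.98
tcp_pos: [0.5405, -0.0034, 0.0929]
eef_rot: [0.22, 0.0, 0.975, 0.002]
force: [9.6, 0.1, 1.2]
width: 0.518
grasp_force: 73.9
tcp in board mm [58.   0.1 37.9] tilt err [-0.004 -0.007  0.001] F board [ 9.2  0.1 -3. ] t 16.98
```

```bash
python3 -m jog '[[36,-1,0,1,0,0,0],[36,-2,0,1,0,0,0],[50,-2,0,1,0,0,0],[60,-2,0,1,0,0,0],[66,-2,0,1,0,0,0],[66,-2,0,1,0,0,0],[66,-2,0,-10,0,0,0],[66,-2,0,-40,0,0,0],[66,-2,0,-80,0,0,0],[66,-2,0,-120,0,0,0],[66,-2,0,-120,0,0,0]]'
python3 - <<'E'
from h import *
inb(); s=snap("wrist","w7"); hsv=cv2.cvtColor(s["color"],cv2.COLOR_RGB2HSV)
k=blob(s,lambda h:(h[...,0]>50)&(h[...,0]<90)&(h[...,1]>45),(280,180)); print(cv2.boundingRect(k))
n=board(0).apply([0,0,1]); o,d=ray(s,cv2.boxPoints(cv2.minAreaRect(k))); X=o+d*(((O+n*.058-o)@n)/(d@n))[:,None]; print((board(0).inv().apply(X-O)*1000).round(1))
row([.454,.277,.22],down(97.7));row([.454,.277,.22],down(277.7))
E
```

```text
t: 17.9
tcp_pos: [0.4891, -0.0038, 0.207]
eef_rot: [0.221, 0.0, 0.975, 0.002]
force: [1.1, 0.2, 0.8]
width: 0.776
grasp_force: 0.0
tcp in board mm [ 59.6  -0.3 163.1] tilt err [-0.004 -0.01   0.001] F board [1.3 0.2 0.2] t 17.9
(253, 136, 55, 131)
[[117.4 -23.5  58. ]
 [  0.7 -20.2  58. ]
 [  0.8  23.4  58. ]
 [117.6  26.4  58. ]]
row [25.8, 280.9, -28.2] [0.322, 0.362, 1.411] rows: 6.8 lin 11.9 rot q [-0.01, -0.12, -0.59, 0.66, 0.01, -0.01] t 17.95
row [25.8, 280.9, -28.2] [-0.376, 0.334, -1.674] rows: 6.8 lin 14.0 rot q [-0.01, -0.12, -0.59, 0.66, 0.01, -0.01] t 17.95
```

Green is on the black stone: x 0.7–117.5 mm, y −23…+25 mm at a height of 58. Now red.

```bash
python3 -m jog '[[66,26,281,-28,0.322,0.362,1.411],[66,26,281,-28,0.322,0.362,1.411],[66,26,281,-28,0.322,0.362,1.411],[66,26,281,-28,0.322,0.362,1.411],[66,26,281,-28,0.322,0.362,1.411],[66,26,281,-28,0.322,0.362,1.411],[66,26,281,-28,0.322,0.362,1.411],[66,26,281,-28,0.322,0.362,1.411],[66,26,281,-28,0.322,0.362,1.411],[66,26,281,-28,0.322,0.362,1.411],[66,26,281,-28,0.322,0.362,1.411],[66,26,281,-28,0.322,0.362,1.411],[66,26,281,-28,0.322,0.362,1.411],[66,26,281,-28,0.322,0.362,1.411],[66,26,281,-28,0.322,0.362,1.411]]'
python3 - <<'E'
from h import *
s=snap("wrist","w8")
k=blob(s,lambda h:(h[...,0]<14)&(h[...,1]>85),(280,180)); print(cv2.boundingRect(k),cv2.minAreaRect(k))
rc=cv2.minAreaRect(onz(s,k,.026)[:,:2].astype(np.float32)); print(rc)
row([rc[0][0],rc[0][1],.003],down(97.7))
E
```

```text
t: 19.2
tcp_pos: [0.4534, 0.2767, 0.2145]
eef_rot: [-0.002, 0.658, 0.753, -0.003]
force: [-0.1, -0.5, 0.3]
width: 0.774
grasp_force: 0.0
(263, 139, 40, 85) ((282.5, 181.0), (84.0, 39.0), 90.0)
((0.45486414432525635, 0.2827414870262146), (0.043746136128902435, 0.09659618884325027), 7.760247230529785)
row [5.8, 3.9, 211.8] [-0.007, 0.0, 0.002] rows: 5.1 lin 0.1 rot q [0.55, 0.26, -0.03, 1.29, 0.0, 1.98] t 19.25
```

```bash
python3 -m jog '[[66,5,3,40,-0.007,0,0],[66,5,3,80,-0.007,0,0],[66,5,3,120,-0.007,0,0],[66,5,3,155,-0.007,0,0],[66,5,3,185,-0.007,0,0],[66,5,3,203,-0.007,0,0],[66,5,3,211,-0.007,0,0],[66,5,3,211,-0.007,0,0],[34,5,3,211,-0.007,0,0],[34,5,3,211,-0.007,0,0],[34,5,3,211,-0.007,0,0],[34,5,3,211,-0.007,0,0],[34,5,3,211,-0.007,0,0],[34,5,3,211,-0.007,0,0]]' 70; python3 -m jog '[[34,0,0,-30,0,0,0],[34,0,0,-70,0,0,0],[34,0,0,-110,0,0,0],[34,0,0,-150,0,0,0],[34,0,0,-190,0,0,0],[34,0,0,-230,0,0,0],[34,0,0,-270,0,0,0],[34,0,0,-270,0,0,0]]'
python3 - <<'E'
from h import *
s=snap("wrist"); st=manip.state(); q=st["eef_rot"]; R0=R.from_quat(np.array(q)[[1,2,3,0]])
k=blob(s,lambda h:(h[...,0]<14)&(h[...,1]>85),(280,220)); print(cv2.boundingRect(k)); v=k[:,1].min()
X=onz(s,[(280,v)],st["tcp_pos"][2]-.006+.026); print(R0.inv().apply(X-st["tcp_pos"]))
row([.45,.2,.29],place(0))
E
```

```text
t: 20.42
tcp_pos: [0.4551, 0.2832, 0.0067]
eef_rot: [0.0, 0.658, 0.753, 0.002]
force: [-0.1, -0.1, 7.7]
width: 0.509
grasp_force: 73.3
t: 21.08
tcp_pos: [0.456, 0.2835, 0.2834]
eef_rot: [0.002, 0.658, 0.753, 0.007]
force: [1.1, 0.5, -3.3]
width: 0.511
grasp_force: 73.5
(229, 174, 106, 178)
[[ 0.0508836   0.00116361 -0.01977327]]
row [-81.6, -16.5, -10.9] [-0.303, -0.355, -1.414] rows: 2.0 lin 11.9 rot q [0.56, 0.24, 0.11, 1.43, 0.0, 1.99] t 21.13
```

```bash
python3 -m jog '[[34,-82,-16,-11,-0.303,-0.355,-1.414],[34,-82,-16,-11,-0.303,-0.355,-1.414],[34,-82,-16,-11,-0.303,-0.355,-1.414],[34,-82,-16,-11,-0.303,-0.355,-1.414],[34,-82,-16,-11,-0.303,-0.355,-1.414],[34,-82,-16,-11,-0.303,-0.355,-1.414],[34,-82,-16,-11,-0.303,-0.355,-1.414],[34,-82,-16,-11,-0.303,-0.355,-1.414],[34,-82,-16,-11,-0.303,-0.355,-1.414],[34,-82,-16,-11,-0.303,-0.355,-1.414],[34,-82,-16,-11,-0.303,-0.355,-1.414],[34,-82,-16,-11,-0.303,-0.355,-1.414],[34,-82,-16,-11,-0.303,-0.355,-1.414],[34,-82,-16,-11,-0.303,-0.355,-1.414]]'
python3 - <<'E'
from h import *
inb(); row(O+board(0).apply([.062,0,.15]),place(0)); row(O+board(0).apply([.062,0,.074]),place(0))
E
```

```text
t: 22.3
tcp_pos: [0.4479, 0.1981, 0.2848]
eef_rot: [0.212, 0.001, 0.977, -0.002]
force: [-1.0, -0.4, -3.2]
width: 0.509
grasp_force: 73.4
tcp in board mm [ 55.2 201.6 251. ] tilt err [0.005 0.009 0.002] F board [-2.2 -0.4 -2.5] t 22.3
row [-8.1, -201.1, 102.0] [-0.005, -0.009, -0.002] rows: 5.4 lin 0.1 rot q [0.56, -0.11, -0.35, 0.96, -0.22, 0.52] t 22.3
row [-8.8, -200.7, 178.0] [-0.005, -0.009, -0.002] rows: 6.4 lin 0.1 rot q [0.56, -0.11, -0.35, 0.96, -0.22, 0.52] t 22.3
```

```bash
python3 -m jog '[[34,-8,-40,18,-0.005,-0.009,0],[34,-8,-80,36,-0.005,-0.009,0],[34,-8,-120,60,-0.005,-0.009,0],[34,-8,-155,80,-0.005,-0.009,0],[34,-8,-185,95,-0.005,-0.009,0],[34,-8,-201,102,-0.005,-0.009,0],[34,-8,-201,125,-0.005,-0.009,0],[34,-8,-201,150,-0.005,-0.009,0],[34,-8,-201,168,-0.005,-0.009,0],[34,-8,-201,177,-0.005,-0.009,0],[34,-8,-201,178,-0.005,-0.009,0],[34,-8,-201,178,-0.005,-0.009,0]]'
python3 -c "from h import *; inb()"
python3 -m jog '[[34,2,0,4,0,0,0],[34,4,0,7,0,0,0],[34,6,0,8,0,0,0],[34,8,0,9,0,0,0],[34,8,0,9,0,0,0]]'
python3 -c "from h import *; inb()"
```

```text
t: 23.3
tcp_pos: [0.53, -0.0028, 0.1275]
eef_rot: [0.216, -0.0, 0.976, 0.001]
force: [-0.6, -0.1, -2.7]
width: 0.512
grasp_force: 73.6
tcp in board mm [63.1  0.7 73.7] tilt err [-0.001  0.001  0.   ] F board [-1.7 -0.1 -2.2] t 23.3
t: 23.72
tcp_pos: [0.5262, -0.0028, 0.1165]
eef_rot: [0.217, -0.001, 0.976, 0.0]
force: [-0.1, -0.4, -4.3]
width: 0.507
grasp_force: 73.6
tcp in board mm [55.   0.7 65.4] tilt err [-0.001 -0.001 -0.001] F board [-1.9 -0.4 -3.8] t 23.72
```

Still free at z=65.4. I move on to the backstop, then settle it down.

```bash
python3 -m jog '[[34,1,0,0,0,0,0],[34,2,0,0,0,0,0],[34,3,0,0,0,0,0],[34,4,0,0,0,0,0],[34,5,0,0,0,0,0],[34,5,0,0,0,0,0]]'
python3 -c "from h import *; inb()"
```

```text
t: 24.22
tcp_pos: [0.522, -0.0028, 0.1143]
eef_rot: [0.217, -0.001, 0.976, 0.0]
force: [-0.0, 0.3, -2.8]
width: 0.508
grasp_force: 73.7
tcp in board mm [50.3  0.7 65.2] tilt err [-0.001 -0.001 -0.001] F board [-1.2  0.3 -2.5] t 24.22
```

```bash
python3 -m jog '[[34,1,0,0,0,0,0],[34,2,0,0,0,0,0],[34,3,0,0,0,0,0],[34,3,0,0,0,0,0]]'
python3 -c "from h import *; inb()"
```

```text
t: 24.55
tcp_pos: [0.5193, -0.0028, 0.113]
eef_rot: [0.217, -0.001, 0.976, 0.0]
force: [1.0, 0.2, -4.4]
width: 0.51
grasp_force: 73.7
tcp in board mm [47.3  0.7 65.2] tilt err [-0.001 -0.001 -0.001] F board [-1.   0.2 -4.4] t 24.55
```

```bash
python3 -c "
from h import *
snap('wrist','w9')"
```

```text
(no output)
```

View pics/w9.png

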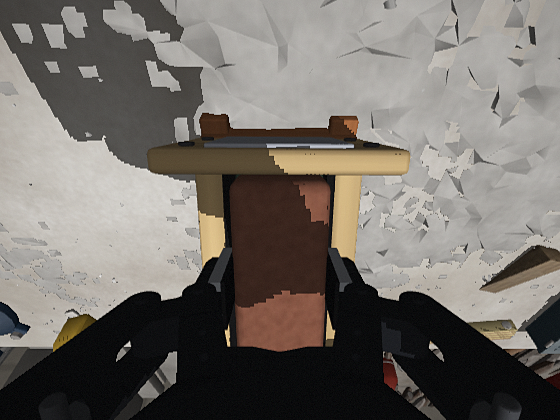

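The red end (v≈174) is practically at the backstop's edge. I push a little more to feel contact.

```bash
python3 -m jog '[[34,1,0,0,0,0,0],[34,1.5,0,0,0,0,0],[34,1.5,0,0,0,0,0]]'
python3 -c "from h import *; inb()"
```

```text
t: 24.85
tcp_pos: [0.5185, -0.0028, 0.1128]
eef_rot: [0.218, -0.001, 0.976, 0.0]
force: [1.2, 0.5, -3.5]
width: 0.509
grasp_force: 73.7
tcp in board mm [46.4  0.7 65.3] tilt err [-0.001 -0.002 -0.001] F board [-0.4  0.5 -3.7] t 24.85
```

```bash
python3 -m jog '[[34,1,0,0,0,0,0],[34,1.5,0,0,0,0,0],[34,1.5,0,0,0,0,0]]'
python3 -c "from h import *; inb()"
```

```text
t: 25.1
tcp_pos: [0.5183, -0.0029, 0.113]
eef_rot: [0.219, -0.001, 0.976, 0.0]
force: [4.5, -0.0, -3.7]
width: 0.509
grasp_force: 73.4
tcp in board mm [46.4  0.6 65.5] tilt err [-0.001 -0.005 -0.001] F board [ 2.5 -0.  -5.3] t 25.1
```

Contact at 46.4. I ease x and lower onto the green stone.

```bash
python3 -m jog '[[34,-1.5,0,0.5,0,0,0],[34,-1.5,0,1,0,0,0],[34,-1.5,0,1.5,0,0,0],[34,-1.5,0,1.5,0,0,0]]'
python3 -c "from h import *; inb()"
```

```text
t: 25.43
tcp_pos: [0.5188, -0.0028, 0.1124]
eef_rot: [0.218, -0.001, 0.976, 0.0]
force: [-14.0, 0.2, 18.5]
width: 0.507
grasp_force: 76.8
tcp in board mm [46.5  0.7 64.8] tilt err [-0.001 -0.003 -0.002] F board [-4.8  0.2 22.7] t 25.43
```

Firmly seated on green. Ease off, release and retreat.

```bash
python3 -m jog '[[34,0,0,-0.7,0,0,0],[48,0,0,-0.7,0,0,0],[58,0,0,-0.7,0,0,0],[66,0,0,-0.7,0,0,0],[66,0,0,-0.7,0,0,0],[66,0,0,-10,0,0,0],[66,0,0,-40,0,0,0],[66,0,0,-80,0,0,0],[66,0,0,-110,0,0,0],[66,0,0,-110,0,0,0]]'
python3 - <<'E'
from h import *
inb(); s=snap("wrist","w10"); hsv=cv2.cvtColor(s["color"],cv2.COLOR_RGB2HSV)
k=blob(s,lambda h:(h[...,0]<14)&(h[...,1]>85),(280,190)); print(cv2.boundingRect(k))
n=board(0).apply([0,0,1]); 
def onb(s,uv,h):
    o,d=ray(s,uv); X=o+d*(((O+n*h-o)@n)/(d@n))[:,None]; return (board(0).inv().apply(X-O)*1000).round(1)
print(onb(s,cv2.boxPoints(cv2.minAreaRect(k)),.084))
# knob and yellow arm from scene & side
for nm,p in (("scene",(243,164)),("side",(277,175))):
    s=snap(nm,nm+"1"); k=blob(s,lambda h:((h[...,0]<6)|(h[...,0]>174))&(h[...,1]>165)&(h[...,2]>150),p); m=cv2.boundingRect(k); c=k.mean(0); print(nm,m,c)
    print(onb(s,c,.116))
E
```

```text
t: 26.27
tcp_pos: [0.4731, -0.003, 0.2164]
eef_rot: [0.221, -0.001, 0.975, 0.0]
force: [0.5, 0.4, 0.3]
width: 0.77
grasp_force: 0.0
tcp in board mm [ 49.1   0.5 178.4] tilt err [-0.001 -0.009 -0.002] F board [0.6 0.4 0.1] t 26.27
(252, 148, 56, 115)
[[ 97.4 -22.5  84. ]
 [ -1.2 -19.9  84. ]
 [ -1.2  23.1  84. ]
 [ 97.4  25.8  84. ]]
scene (240, 160, 5, 5) [241.84615385 162.15384615]
[[175.6 123.2 116. ]]
side (273, 171, 3, 3) [274. 172.]
[[177.6 132.6 116. ]]
```

Red lies properly at x −1…97, y −21…+24 mm. The knob is near board (178,114), q≈0.24. I go near it for one wrist look.

```bash
python3 -c "
from h import *
row(O+board(0).apply([.165,.114,.19]),place(0))"
```

```text
row [-119.3, 113.3, -16.0] [0.001, 0.002, 0.002] rows: 4.0 lin 0.0 rot q [-0.01, -0.15, -0.59, 0.69, 0.01, -0.01] t 26.42
```

```bash
python3 -m jog '[[66,0,0,-10,0,0,0],[66,-30,28,-16,0,0,0],[66,-60,56,-16,0,0,0],[66,-90,85,-16,0,0,0],[66,-110,105,-16,0,0,0],[66,-119,113,-16,0,0,0],[66,-119,113,-16,0,0,0],[66,-119,113,-16,0,0,0]]'
python3 - <<'E'
from h import *
inb(); s=snap("wrist","w11")
n=board(0).apply([0,0,1]); 
def onb(s,uv,h):
    o,d=ray(s,uv); X=o+d*(((O+n*h-o)@n)/(d@n))[:,None]; return (board(0).inv().apply(X-O)*1000).round(1)
k=blob(s,lambda h:((h[...,0]<6)|(h[...,0]>174))&(h[...,1]>165)&(h[...,2]>100),(280,200)); print(cv2.boundingRect(k)); print(onb(s,k.mean(0),.116))
E
```

```text
t: 27.08
tcp_pos: [0.5727, 0.1106, 0.2733]
eef_rot: [0.215, -0.001, 0.977, 0.0]
force: [0.1, 0.5, 0.0]
width: 0.773
grasp_force: 0.0
tcp in board mm [163.4 114.1 187.9] tilt err [-0.001  0.002 -0.003] F board [0.1 0.5 0. ] t 27.08
(267, 228, 26, 25)
[[180.  115.5 116. ]]
```

View pics/w11.png

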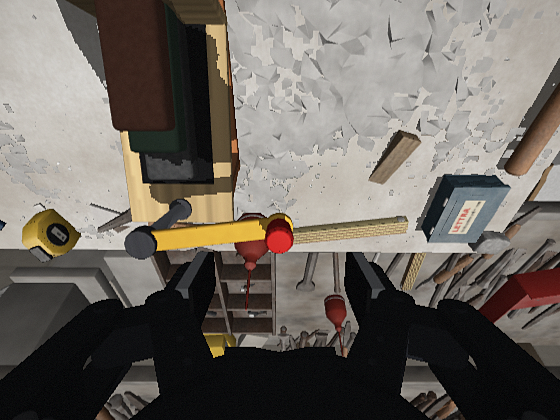

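The knob is at (280,238), board (180,115.5), which fits radius 115 about the pivot. Lower over it and grip.

```bash
python3 -m jog '[[66,-8,0,0,0,0,0],[66,-16,1,15,0,0,0],[66,-16,1,40,0,0,0],[66,-16,1,65,0,0,0],[66,-16,1,78,0,0,0],[66,-16,1,80,0,0,0],[30,-16,1,80,0,0,0],[10,-16,1,80,0,0,0],[10,-16,1,80,0,0,0],[10,-16,1,80,0,0,0],[10,-16,1,80,0,0,0],[10,-16,1,80,0,0,0]]' 25
python3 - <<'E'
from h import *
inb()
st=manip.state();p=board(0).inv().apply(st["tcp_pos"]-O)*1000
a0=np.arctan2(p[1],p[0]-190);print(np.degrees(a0),np.hypot(p[1],p[0]-190))
for a in np.linspace(a0,np.radians(181),17)[1:]:
    print([round(-115*(np.cos(a)-np.cos(a0))),round(115*(np.sin(a)-np.sin(a0)))],end=" ")
E
```

```text
t: 28.13
tcp_pos: [0.6218, 0.1101, 0.2119]
eef_rot: [0.219, -0.0, 0.976, -0.001]
force: [-1.3, -6.8, 2.6]
width: 0.234
grasp_force: 24.4
tcp in board mm [182.  113.6 111.5] tilt err [ 0.001 -0.004 -0.001] F board [-0.1 -6.8  2.9] t 28.13
94.04869349524517 113.86369829130447
[11, -1] [21, -4] [32, -7] [42, -11] [51, -16] [61, -22] [69, -29] [77, -37] [84, -45] [90, -54] [95, -64] [99, -74] [103, -84] [105, -95] [107, -106] [107, -117]
```

```bash
python3 -m jog '[[10,11,-2,0,0,0,0],[10,21,-5,0,0,0,0],[10,32,-8,0,0,0,0],[10,42,-12,0,0,0,0],[10,51,-17,0,0,0,0],[10,61,-23,0,0,0,0],[10,69,-30,0,0,0,0],[10,77,-38,0,0,0,0],[10,84,-46,0,0,0,0],[10,90,-55,0,0,0,0],[10,95,-65,0,0,0,0]]'
python3 - <<'E'
from h import *
inb()
st=manip.state();p=board(0).inv().apply(st["tcp_pos"]-O)*1000
print(np.degrees(np.arctan2(p[1],p[0]-190)),np.hypot(p[1],p[0]-190),st["width"])
E
```

```text
t: 29.05
tcp_pos: [0.5342, 0.0474, 0.1706]
eef_rot: [0.217, -0.002, 0.976, 0.002]
force: [-5.6, 6.2, 6.4]
width: 0.235
grasp_force: 26.3
tcp in board mm [ 85.1  50.9 111. ] tilt err [-0.005 -0.002 -0.003] F board [-2.4  6.2  8.1] t 29.05
154.09206809265712 116.5825552424642 0.2346533571128989
```

```bash
python3 -m jog '[[10,4,-10,0,0,0,0],[10,7,-20,0,0,0,0],[10,9,-30,0,0,0,0],[10,10,-40,0,0,0,0],[10,10,-48,0,0,0,0],[10,10,-52,0,0,0,0],[10,10,-54,0,0,0,0],[10,10,-54,0,0,0,0]]'
python3 - <<'E'
from h import *
inb()
st=manip.state();p=board(0).inv().apply(st["tcp_pos"]-O)*1000
print(np.degrees(np.arctan2(p[1],p[0]-190)),np.hypot(p[1],p[0]-190),st["width"])
E
```

```text
t: 29.72
tcp_pos: [0.5252, -0.0042, 0.1658]
eef_rot: [0.217, -0.003, 0.976, 0.005]
force: [-7.1, 20.7, 6.9]
width: 0.239
grasp_force: 26.2
tcp in board mm [ 74.9  -0.7 110.5] tilt err [-0.011 -0.001 -0.004] F board [-3.5 20.7  9.3] t 29.72
-179.66588774538909 115.10437337647599 0.23885038174375733
```

At the stop (angle 180°, 20 N resistance). Release and rise.

```bash
python3 -m jog '[[10,0,1.5,0,0,0,0],[30,0,1.5,0,0,0,0],[50,0,1.5,0,0,0,0],[60,0,1.5,0,0,0,0],[60,0,1.5,0,0,0,0],[60,0,1.5,-15,0,0,0],[60,0,1.5,-45,0,0,0],[60,0,1.5,-85,0,0,0],[60,0,1.5,-85,0,0,0]]'
python3 - <<'E'
from h import *
inb(); s=snap("wrist","w12")
n=board(0).apply([0,0,1]); 
def onb(s,uv,h):
    o,d=ray(s,uv); X=o+d*(((O+n*h-o)@n)/(d@n))[:,None]; return (board(0).inv().apply(X-O)*1000).round(1)
k=blob(s,lambda h:((h[...,0]<6)|(h[...,0]>174))&(h[...,1]>165)&(h[...,2]>100),(280,200)); print(cv2.boundingRect(k),onb(s,k.mean(0),.116))
k=blob(s,lambda h:(h[...,0]<14)&(h[...,1]>85)&(h[...,1]<160),(260,200)); print(cv2.boundingRect(k),onb(s,cv2.boxPoints(cv2.minAreaRect(k)),.084))
E
```

```text
t: 30.47
tcp_pos: [0.491, -0.0067, 0.2489]
eef_rot: [0.221, -0.001, 0.975, 0.0]
force: [1.2, 0.4, 1.4]
width: 0.703
grasp_force: 0.0
tcp in board mm [ 79.1  -3.2 200.2] tilt err [-0.001 -0.009 -0.001] F board [1.7 0.4 0.8] t 30.47
(272, 203, 26, 22) [[ 78.9   1.5 116. ]]
(258, 110, 53, 113) [[ -0.1 -19.9  84. ]
 [ -0.1  23.   84. ]
 [ 97.8  26.   84. ]
 [ 97.8 -21.9  84. ]]
```

```bash
python3 -c "
from bench import manip
print(manip.close_job())"
```

```text
the job is handed in; nothing more can be done
None
```

The job is handed in at about 30 s of robot time: black, green and red are stacked flat against the backstop, the keeper is at its stop with the knob measured about 1 degree from straight at the backstop, and the robot is clear, but no verdict was returned.

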